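# Seat the tea tin and hold its flip-top open

### The arm

A 6-joint arm with a two-finger parallel gripper is mounted at the origin on the work surface. World frame = base frame: x ahead of the robot, y to its left, z up, the work surface at z = 0. Lengths are in m, angles in rad, forces in N, time in s.
With the tool pointing down it reaches from about 0.375 to 0.9 m from the base axis. Payload 3.1 kg.
Tool frame: the origin (TCP) lies midway between the tips of the shut fingers; the grasp point (between the pads) lies robot.grip_depth behind it (robot.grip_depth is the distance from the TCP to the grasp point, in m); z points along the fingers, y is the line along which they close (so a half turn about z gives the same grasp; the last joint's range is limited). The gripper opens to 87 mm and grips with 3 to 60 N. Pads are 19 mm wide; open, the fingers measure 117 mm over their backs; the gripper's body (75 mm by 190 mm) begins 51 mm behind the grasp point.
Start: joints at [0.949, 0.527, 1.433, -0, 1.181, -0.178], TCP at [0.268, 0.564, 0.223] pointing down, gripper open.
Joint ranges: [-3.08, 3.08], [-0.75, 2.2], [0.22, 2.44], [-1.43, 4.57], [0, 2.65], [-2.85, 2.85]. Speed limits (rad/s): [2.79, 2.79, 3.14, 3.14, 3.14, 3.14].

### API

Orientations are given as a unit quaternion [x, y, z, w].
In Python, from rig import robot gives the robot as it stands.
- The arm moves only by the tool inch_along, called after ">>>" by a JSON object that holds its "fn" and its "kwargs". Schema: {"type":"object","properties":{"rows":{"type":"array","items":{"type":"array","items":{"type":"number"},"minItems":4,"maxItems":4},"minItems":1,"maxItems":20},"aperture":{"type":"number"},"force":{"type":"number"},"only":{"type":"string"},"quiet":{"type":"boolean"},"lines":{"type":"string"}},"required":["rows"],"additionalProperties":false}. rows is a list of rows, 1 to 20 of them, each of 4 numbers: dx, dy, dz in m, then a turn about the tool's z in rad; each row shifts and turns the commanded pose from where the row before left it, along the tool's axes as they then stand; what a row does not reach is not made up. A row lasts 1/12 s, in which the tool goes at most 0.0417 m and 0.125 rad, less where a joint would pass 70% of its speed; a pose out of reach is approached as far as the arm can. aperture is the finger opening in m, set as the call begins (left out keeps the last). The fingers move at their own pace and stop on an object; force is the grip in N (left out, the last holds). Time passes only in rows, so rows that do not move let the fingers close. The tool returns the time, the measured TCP pose, the force, the opening and the grip force at its end. only (a regular expression) keeps the lines of the reply that match it, lines (a string "A,B") keeps lines A to B, and quiet returns only ok. Input that does not fit is refused with a message, and nothing moves.
- robot.get_obs(): the state, without advancing time (a new reading comes with each control period).
- robot.camera(name): name is "side" or "top"; returns a dict with "img" (480x640x3 uint8, red, green, blue), "fx", "fy", "cx", "cy" (pixels), "xyz" and "attitude" of the camera in the world. Camera axes: x right, y down, z forward; pixel columns grow to the right and rows downward; lengths in m; the calibration is good to about 2 mm. A picture is of the moment at which its call begins. There is no depth.
- robot.hand_in(): hands the job in; it is judged then, once.
The state is a dict: "time": time; "q": joint angles; "joint_velocities": joint speeds; "joint_torque": joint torques, N m; "position": TCP position; "tool_rot": TCP orientation; "ft_force": force on the tool from outside, world axes, zero at the start; "moment": the same for the moment, N m; "grip_width": finger opening in m; "grip_force": force on a finger pad.
Only numpy, scipy, OpenCV 4.12 (cv2) and the standard library are available. Lean on these libraries where they do the work, as an engineer would, in place of code of your own. Each camera call takes 0.05 s, during which the arm holds its last target. There are 200 camera calls.

### The job

The aluminium tea tin is standing proud of its wooden holder: with its lid shut, press it down until it is fully home. Then lift the flip-top lid by its knob and hold it open at 60 degrees from shut so that I can take a tea sachet out; finish while still holding it there, because it falls shut when let go. Leave the glasses, canister, teapot and jug where they stand.

Things in the scene. Friction and masses are not known exactly. Their poses are not given: they have to be found in the camera images.
- holder: Wooden holder fixed to the table, 140 (x) by 120 (y) by 34 mm high, in which the aluminium tin stands. Origin: centre of its underside, on the table. Its +x axis points to the hinge side of the tin, -x to the knob side, y runs along the hinge.
- tin (a joint): How far the aluminium tin (100 by 80 mm, 95 mm high without lid) has gone down in the holder, m: 0 = 10 mm proud, 0.010 = fully down, its bead resting on the wood, the lid's flat top then 113 mm above the table. Starts 5 to 10 mm proud. It slides stiffly and stays where left: a push of 7 to 10 N moves it down, pulling it up takes over 12 N.
- lid (a joint): Angle of the tin's flip-top lid, rad: 0 = shut, 1.047 = 60 degrees, stop at 1.75. A weak spring and its weight shut it when let go (1 to 2 N at the knob hold it). A positive angle swings the knob side up and over towards the hinge side.
- lid_hinge (a point): Middle of the lid's hinge line, which runs along the holder's y axis at the lid's underside, 52 mm from the tin's centre on the holder's +x side. Moves down with the tin.
- lid_knob (a point): Grip point on the lid: centre of a dark wooden crossbar, 24 mm long along the hinge direction (flat ends, made to be pinched by its ends), 14 mm thick, on a stem; 24 mm above the lid's top face, 92 mm from the hinge line measured along the lid, 30 mm above the lid's underside. Axes as the lid's: z is the lid's outward normal. Moves with the lid.
- lid_middle (a point): Centre of the lid's flat top face (lid 104 along the holder's x by 84 by 6 mm, aluminium), 40 mm from the knob: free room to press on. Moves with the lid.
- glass_a: Red glass tumbler, 66 mm across the rim, 90 mm high, loose. Origin: centre of its underside. A bystander.
- glass_b: Red glass tumbler like glass_a. A bystander.
- canister: Closed round white ceramic canister, 100 mm across, 115 mm high, loose. Origin: centre of its underside. A bystander.
- teapot: Steel teapot, 132 mm across the belly, 130 mm high, loose, at the right. Origin: centre of its underside. A bystander.
- jug: White ceramic mug-shaped milk jug, 70 mm across, 80 mm high, loose on the white tray at the left. Origin: centre of its underside. A bystander.
Not all that is in view belongs to the job. Leave any yellow look-alike of the holder alone.

How it is judged:
On the way:
1. the tin is pressed fully down into its holder while its lid is shut (value of joint tin above 0.0085 m and value of joint lid below 0.12 rad), for 0.2 s.
At the end, for the whole second after the job is handed in: The tin is fully down (within 1.5 mm), and the gripper's fingers, still touching the lid, hold it still at 60 degrees from shut, within 8 degrees; the glasses, canister, teapot and jug stand upright within 30 mm of where they were (value of joint tin above 0.0085 m and value of joint lid between 0.908 and 1.187 rad and velocity of joint lid between -0.1 and 0.1 rad/s and contact force between the fingers and lid above 0.4 N and distance of each of glass_a, glass_b, canister, teapot, jug from where it was at the start of the episode below 0.03 m and angle between each of glass_a, glass_b, canister, teapot, jug's own z axis and vertical below 0.2 rad); the arm keeps its last pose, push and grip.
It fails at once if a glass, the canister, the teapot or the jug is knocked over or pushed more than 30 mm (angle between any of glass_a, glass_b, canister, teapot, jug's own z axis and vertical above 0.5 rad or distance of any of glass_a, glass_b, canister, teapot, jug from where it was at the start of the episode above 0.03 m).
It also fails if it takes over 45 s, if anything falls off the work surface, if the arm or the gripper's body presses on something with over 40 N, if the wrist force passes 120 N, or if a joint passes its speed limit or range.

## Working session

There is one attempt and no reset: what is moved stays moved. The work goes in short steps, Python scripts to look and compute and a tool call to move; the robot and the scene stay as the last step left them, time stands still between calls to the robot, and variables do not carry over. Pictures are saved under pics/ and viewed, at most 10 in all, crops included, and the job is handed in when it is done.

```bash
mkdir -p pics; ls
```

Run:
```python
from rig import robot
import cv2
for n in("side","top"):
    c=robot.camera(n); cv2.imwrite(f"pics/{n}0.png",c["img"][:,:,::-1]); print(n,{k:v for k,v in c.items() if k!="img"})
print(robot.get_obs(),robot.grip_depth)
```

```text
pics
side {'fx': 495.00461951917475, 'fy': 495.00461951917475, 'cx': 319.135298758109, 'cy': 238.4717031742559, 'xyz': array([ 0.39319025, -0.88873535,  1.16985737]), 'attitude': array([ 0.93445333, -0.08907179,  0.0379951 , -0.34266538])}
top {'fx': 618.4437440664523, 'fy': 618.4437440664523, 'cx': 319.76264816976305, 'cy': 247.78754891964354, 'xyz': array([ 0.24568379, -0.02198081,  1.8320067 ]), 'attitude': array([-0.69708111,  0.71028664, -0.06975066,  0.06859779])}
{'time': 0.1, 'q': array([ 9.48492669e-01,  5.28351951e-01,  1.43376695e+00, -7.55390485e-06,
        1.18139520e+00, -1.78469794e-01]), 'joint_velocities': array([ 0.00058708, -0.00124696, -0.00491131,  0.00095855, -0.00020693,
       -0.0002141 ]), 'joint_torque': array([-2.64106866e-04, -4.40984201e+01, -1.77150875e+01,  6.34846534e-02,
        5.33904636e-02, -7.05030675e-05]), 'position': array([0.26794946, 0.56392542, 0.22168484]), 'tool_rot': array([ 2.20098446e-01,  9.75477191e-01, -8.86098597e-04, -3.71247688e-04]), 'ft_force': array([-1.18026891, -0.28722313, -0.07585236]), 'moment': array([-0.02004096, -0.03152212,  0.00342687]), 'grip_force': 0.0, 'grip_width': 0.08709470135534095} 0.0187
```

View pics/side0.png

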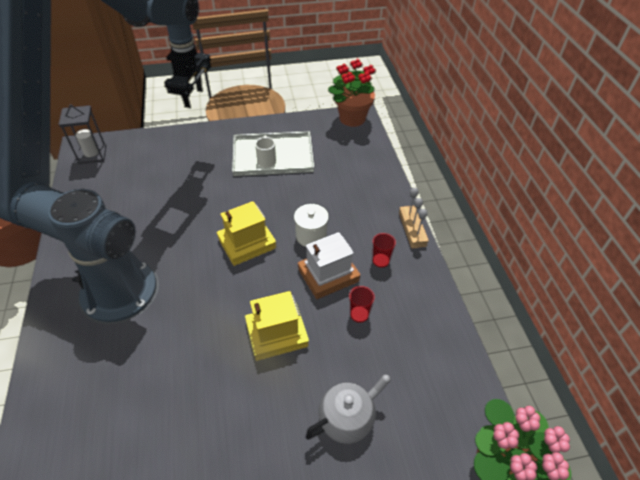

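View pics/top0.png

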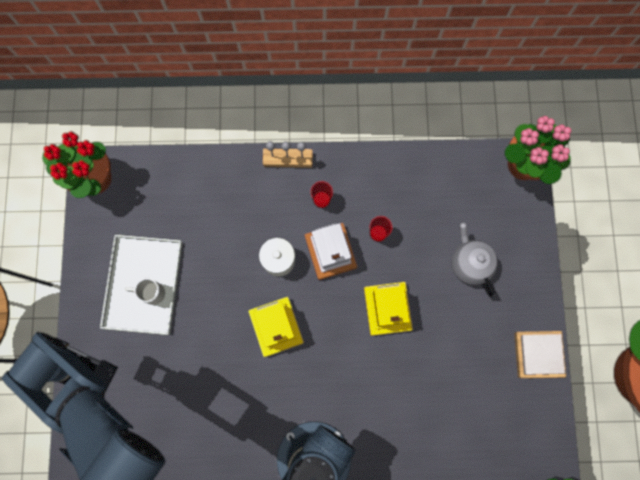

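The top view shows three candidate holders, at (276,327), (388,308) and (331,250). The first two are yellow look-alikes. The one at (331,250), side view (329,264), has bare aluminium in brown wood with a dark knob, so it fits the description. I'll confirm that in one crop and measure it.

Create h.py:
```python
import numpy as np,cv2
from scipy.spatial.transform import Rotation as R
from rig import robot
def ray(c,u,v):
    d=R.from_quat(c["attitude"]).apply([(u-c["cx"])/c["fx"],(v-c["cy"])/c["fy"],1]); return np.array(c["xyz"]),d
def plane(c,u,v,z):
    o,d=ray(c,u,v); return o+d*(z-o[2])/d[2]
def proj(c,p):
    q=R.from_quat(c["attitude"]).inv().apply(np.array(p)-c["xyz"]); return c["fx"]*q[0]/q[2]+c["cx"],c["fy"]*q[1]/q[2]+c["cy"]
def tri(a,ua,b,ub):
    o1,d1=ray(a,*ua);o2,d2=ray(b,*ub)
    s=np.linalg.lstsq(np.c_[d1,-d2],o2-o1,rcond=None)[0]
    p,q=o1+d1*s[0],o2+d2*s[1]; return (p+q)/2,np.linalg.norm(p-q)
```

Run:
```python
from h import *
t=cv2.imread("pics/top0.png")[205:295,285:400];s=cv2.imread("pics/side0.png")[225:315,275:390]
f=lambda a:cv2.resize(a,(400,313),interpolation=cv2.INTER_CUBIC)
cv2.imwrite("pics/crop.png",np.hstack([f(t),f(s)]))
```

```text
(no output)
```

View pics/crop.png

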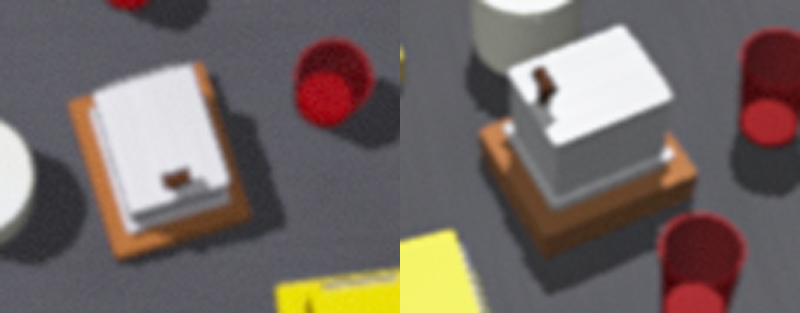

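The crop confirms it: a grey aluminium tin in a brown wooden holder, with the knob at top (336,257) and side (314,250). The canister is about 50 px to the left and a glass sits to the right of it. Next I'll take the measurements.

Run:
```python
from h import *
T=robot.camera("top");S=robot.camera("side")
def mask(c,box,lo,hi):
    h=cv2.cvtColor(c["img"],cv2.COLOR_RGB2HSV); m=cv2.inRange(h,lo,hi); k=np.zeros_like(m); x0,y0,x1,y1=box;k[y0:y1,x0:x1]=m[y0:y1,x0:x1]
    n,l,st,ce=cv2.connectedComponentsWithStats(k); return k,l,st,ce
def big(*a):
    k,l,st,ce=mask(*a); i=1+np.argmax(st[1:,4]); return (l==i).astype(np.uint8),st[i],ce[i]
def knob(c,box):
    m,st,ce=big(c,box,(0,60,20),(18,255,110)); print("knob",st,ce); return ce
kt=knob(T,(328,250,346,263)); ks=knob(S,(308,243,322,256))
p,e=tri(T,kt,S,ks); print("knob xyz",p,e)
# lid
def quad(m):
    cn=max(cv2.findContours(m,0,1)[0],key=cv2.contourArea); h=cv2.convexHull(cn)
    return cv2.approxPolyDP(h,4,True)[:,0], cv2.minAreaRect(h)
for c,b,z,nm in((T,(300,215,365,275),.12,"top"),(S,(300,230,360,290),.12,"side")):
    v=200
    m,st,ce=big(c,b,(0,0,v),(180,50,255)); q,r=quad(m); print(nm,st,"cen",ce,plane(c,*ce,z)[:2]); 
    for u in q: print(u,plane(c,*u,z)[:2].round(4))
    print(T["img"][240,330],S["img"][255,335])
# holder via wood hull in top view at z=.034
k,l,st,ce=mask(T,(300,215,365,285),(3,90,60),(20,255,255)); pts=cv2.findNonZero(k)
w=np.array([plane(T,*u,.034)[:2] for u in pts[:,0]],np.float32); r=cv2.minAreaRect(w); print("holder",r)
```

```text
knob [333 255   6   4  18] [335.61111111 256.33333333]
knob [314 245   5   9  21] [315.85714286 248.57142857]
knob xyz [ 0.55512594 -0.0713566   0.14682259] 0.0001852933129073925
top [ 311  224   39   47 1039] cen [328.86814244 243.91819057] [ 0.59616434 -0.05393607]
[338 224] [ 0.6535 -0.0812]
[349 256] [ 0.5604 -0.1098]
[321 270] [ 0.522  -0.0303]
[312 233] [ 0.6287 -0.0068]
[228 227 234] [242 242 244]
side [307 233  46  33 806] cen [330.53846154 248.51240695] [ 0.59879343 -0.05715096]
[339 233] [ 0.6338 -0.0065]
[352 252] [ 0.6537 -0.0799]
[319 265] [ 0.5569 -0.1069]
[307 244] [ 0.5383 -0.0295]
[228 227 234] [242 242 244]
holder ((0.5924630761146545, -0.0605047270655632), (0.14560431241989136, 0.12456094473600388), 15.768381118774414)
```

The tin is 10 mm proud (knob z 0.147), yawed 15.7°, and centred near (0.5935, -0.060). I'll travel at height with the fingers shut.

>>> {"fn": "inch_along", "kwargs": {"rows": [[-0.0281,-0.0212,0,0],[-0.0281,-0.0212,0,0],[-0.0281,-0.0212,0,0],[-0.0281,-0.0212,0,0],[-0.0281,-0.0212,0,0],[-0.0281,-0.0212,0,0],[-0.0281,-0.0212,0,0],[-0.0281,-0.0212,0,0],[-0.0281,-0.0212,0,0],[-0.0281,-0.0212,0,0],[-0.0281,-0.0212,0,0],[-0.0281,-0.0212,0,0],[-0.0281,-0.0212,0,0],[-0.0281,-0.0212,0,0],[-0.0281,-0.0212,0,0],[-0.0281,-0.0212,0,0],[-0.0281,-0.0212,0,0],[-0.0281,-0.0212,0,0],[-0.0281,-0.0212,0,0],[-0.0281,-0.0212,0,0]], "aperture": 0, "force": 10}}

```text
time: 1.87
position: [0.5942, -0.0615, 0.2224]
tool_rot: [0.22, 0.975, 0.0, -0.0]
ft_force: [-0.1, 0.1, -0.2]
grip_width: 0.0005
grip_force: 0.0
```

>>> {"fn": "inch_along", "kwargs": {"rows": [[0,0,0,-0.12],[0,0,0,-0.12],[0,0,0,-0.12],[0,0,0,-0.12],[0,0,0,-0.12],[0,0,0,-0.117],[0,0,0,0]]}}

```text
time: 2.45
position: [0.5937, -0.0598, 0.2223]
tool_rot: [-0.137, 0.991, 0.0, -0.0]
ft_force: [0.2, 0.3, -0.1]
grip_width: 0.0004
grip_force: 0.0
```

Create st.py:
```python
from h import *
import sys
o=robot.get_obs(); M=R.from_quat(o["tool_rot"]); p=o["position"]
a=np.deg2rad(15.7); C=np.array([.5935,-.060]); H=np.array([np.cos(a),np.sin(a)])
print("t",o["time"],"p",p.round(4),"F",o["ft_force"].round(2),"w",o["grip_width"],o["grip_force"],"yaw y",np.rad2deg(np.arctan2(*M.as_matrix()[[1,0],1])),"z",M.as_matrix()[:,2].round(3),"q",o["q"].round(2))
for n,x in(("mid",0),("knob",-.04)):
    print(n,"tool delta xyz at z=.13:",M.inv().apply(np.r_[C+x*H,.13]-p).round(4))
```

```bash
python3 st.py
```

```text
t 2.45 p [ 0.5937 -0.0598  0.2223] F [ 0.23  0.3  -0.08] w 0.0004278388596798261 0.0 yaw y 105.75860681555768 z [-0.  0. -1.] q [-0.29  0.49  1.51 -0.    1.15 -2.13]
mid tool delta xyz at z=.13: [ 0.0002 -0.0002  0.0923]
knob tool delta xyz at z=.13: [ 0.0402 -0.0001  0.0923]
```

>>> {"fn": "inch_along", "kwargs": {"rows": [[0,0,0.03,0],[0,0,0.03,0],[0,0,0.03,0],[0,0,0,0]]}}

```text
time: 2.78
position: [0.5894, -0.0586, 0.127]
tool_rot: [-0.135, 0.991, 0.003, -0.006]
ft_force: [-0.0, 1.0, -0.7]
grip_width: 0.0004
grip_force: 0.0
```

>>> {"fn": "inch_along", "kwargs": {"rows": [[0,0,0.002,0],[0,0,0.002,0],[0,0,0.002,0],[0,0,0.002,0],[0,0,0.002,0],[0,0,0,0]]}}

```text
time: 3.28
position: [0.5947, -0.06, 0.1235]
tool_rot: [-0.136, 0.991, -0.001, 0.001]
ft_force: [0.1, 0.4, 2.0]
grip_width: 0.0002
grip_force: 0.8
```

>>> {"fn": "inch_along", "kwargs": {"rows": [[0,0,0.001,0],[0,0,0.001,0],[0,0,0.001,0],[0,0,0.001,0],[0,0,0.001,0],[0,0,0.001,0],[0,0,0.001,0],[0,0,0,0]]}}

```text
time: 3.95
position: [0.5946, -0.06, 0.1172]
tool_rot: [-0.136, 0.991, -0.001, 0.001]
ft_force: [-1.1, -0.5, 8.0]
grip_width: 0.0006
grip_force: 3.7
```

>>> {"fn": "inch_along", "kwargs": {"rows": [[0,0,0.001,0],[0,0,0.001,0],[0,0,0.001,0],[0,0,0.001,0],[0,0,0,0],[0,0,0,0]]}}

```text
time: 4.45
position: [0.5946, -0.06, 0.1132]
tool_rot: [-0.136, 0.991, -0.001, 0.001]
ft_force: [-1.7, 0.3, 6.7]
grip_width: 0.0006
grip_force: 3.6
```

>>> {"fn": "inch_along", "kwargs": {"rows": [[0,0,0.001,0],[0,0,0.001,0],[0,0,0.001,0],[0,0,0,0],[0,0,0,0],[0,0,0,0]]}}

```text
time: 4.95
position: [0.5947, -0.0601, 0.1119]
tool_rot: [-0.136, 0.991, -0.001, 0.001]
ft_force: [-4.3, 0.0, 16.5]
grip_width: 0.0002
grip_force: 8.2
```

The tin is seated: it stopped at z≈0.112 and the force rose to 16.5 N, above sliding friction. I'll lift, open, move over the knob and look again.

>>> {"fn": "inch_along", "kwargs": {"rows": [[0,0,-0.02,0],[0,0,-0.03,0],[0,0,-0.035,0],[0.02,0,0,0],[0.02,0,0,0],[0,0,0,0],[0,0,0,0]], "aperture": 0.05, "force": 10}}

```text
time: 5.53
position: [0.5547, -0.0706, 0.1939]
tool_rot: [-0.136, 0.991, 0.0, 0.0]
ft_force: [0.3, 1.0, 0.3]
grip_width: 0.039
grip_force: 0.0
```

Run:
```python
from h import *
T=robot.camera("top");S=robot.camera("side")
f=lambda c,x,y:cv2.resize(c["img"][y-45:y+45,x-57:x+58,::-1],(400,313),interpolation=cv2.INTER_CUBIC)
cv2.imwrite("pics/crop2.png",np.hstack([f(T,342,250),f(S,332,270)]))
```

```bash
python3 st.py
```

```text
t 5.6333 p [ 0.5561 -0.0707  0.1936] F [ 0.09 -0.14  0.58] w 0.04592308848698076 0.0 yaw y 105.64142972222366 z [ 0.001 -0.    -1.   ] q [-0.33  0.48  1.63  0.    1.04 -2.17]
mid tool delta xyz at z=.13: [-0.0388  0.0002  0.0636]
knob tool delta xyz at z=.13: [0.0012 0.0002 0.0636]
```

View pics/crop2.png

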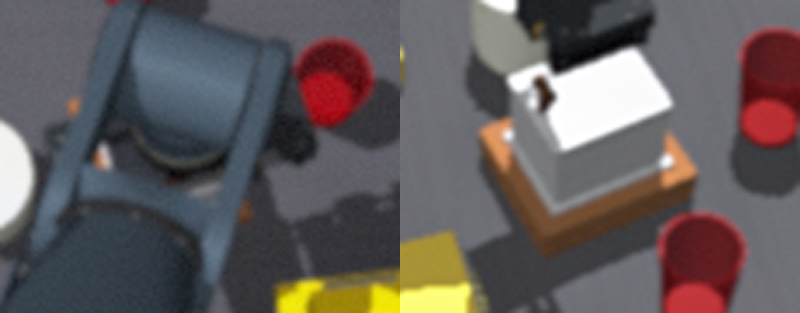

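The top view is blocked by the wrist. The side view shows the tin home on its bead, the lid shut and the knob clear at about (315.5, 251.5). I'll check the knob's position from that view, then descend.

Run:
```python
from h import *
S=robot.camera("side")
h=cv2.cvtColor(S["img"],cv2.COLOR_RGB2HSV);m=np.zeros(h.shape[:2],np.uint8);m[246:258,310:321]=cv2.inRange(h,(0,60,20),(18,255,110))[246:258,310:321]
p=cv2.findNonZero(m)[:,0];print(len(p),p.mean(0),plane(S,*p.mean(0),.137),proj(S,[.555,-.0708,.137]))
```

```text
16 [315.875 251.   ] [ 0.55505312 -0.0717743   0.137     ] (np.float64(315.7870912674062), np.float64(250.72469155343612))
```

>>> {"fn": "inch_along", "kwargs": {"rows": [[0.0005,0,0.025,0],[0.0005,0,0.025,0],[0,0,0.015,0],[0,0,0.009,0],[0,0,0,0],[0,0,0,0]]}}

```text
time: 6.18
position: [0.5549, -0.0708, 0.1192]
tool_rot: [-0.136, 0.991, 0.0, -0.0]
ft_force: [0.5, 0.2, -0.1]
grip_width: 0.0497
grip_force: 0.0
```

The knob measures within 1 mm of the tool position, so I'll grip.

>>> {"fn": "inch_along", "kwargs": {"rows": [[0,0,0,0],[0,0,0,0],[0,0,0,0],[0,0,0,0],[0,0,0,0],[0,0,0,0]], "aperture": 0, "force": 10}}

```text
time: 6.68
position: [0.5549, -0.0717, 0.1201]
tool_rot: [-0.136, 0.991, -0.001, 0.001]
ft_force: [0.4, -3.1, 1.2]
grip_width: 0.0237
grip_force: 10.0
```

Run:
```python
import numpy as np
t=np.deg2rad(np.arange(0,61,6)); x=-92*np.cos(t)+30*np.sin(t); z=92*np.sin(t)+30*np.cos(t)
print(np.c_[-np.diff(x),-np.diff(z)].round(1).tolist())
```

```text
[[-3.6, -9.5], [-4.6, -9.0], [-5.5, -8.5], [-6.4, -7.9], [-7.2, -7.2], [-7.9, -6.4], [-8.5, -5.5], [-9.0, -4.6], [-9.5, -3.6], [-9.8, -2.6]]
```

>>> {"fn": "inch_along", "kwargs": {"rows": [[-0.0017,0,-0.0048,0],[-0.0019,0,-0.0047,0],[-0.0022,0,-0.0046,0],[-0.0024,0,-0.0044,0],[-0.0026,0,-0.0043,0],[-0.0029,0,-0.0042,0],[-0.0031,0,-0.004,0],[-0.0033,0,-0.0039,0],[-0.0035,0,-0.0037,0],[-0.0037,0,-0.0035,0],[0,0,0,0]]}}

```text
time: 7.6
position: [0.5815, -0.0639, 0.1628]
tool_rot: [-0.136, 0.991, -0.001, 0.001]
ft_force: [-1.1, -5.9, 0.6]
grip_width: 0.0237
grip_force: 10.0
```

Run:
```python
from h import *
S=robot.camera("side")
cv2.imwrite("pics/crop3.png",cv2.resize(S["img"][205:305,270:390,::-1],(720,600),interpolation=cv2.INTER_CUBIC))
```

```text
(no output)
```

View pics/crop3.png

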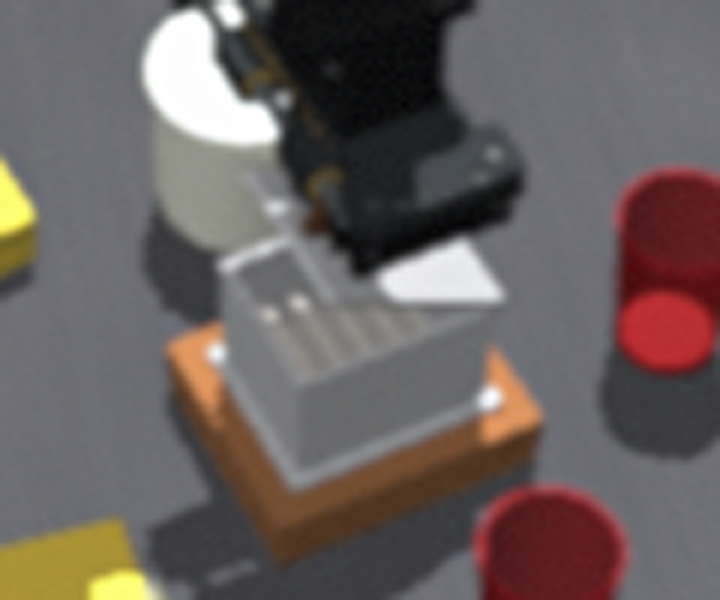

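The lid is about 30° open with the knob held (crop (317,215)). The sachets are visible and the tin is still seated. I'll continue the arc.

>>> {"fn": "inch_along", "kwargs": {"rows": [[-0.0039,0,-0.0033,0],[-0.004,0,-0.0031,0],[-0.0042,0,-0.0029,0],[-0.0043,0,-0.0026,0],[-0.0044,0,-0.0024,0],[-0.0046,0,-0.0022,0],[-0.0047,0,-0.0019,0],[-0.0048,0,-0.0017,0],[-0.0049,0,-0.0014,0],[-0.0049,0,-0.0012,0],[0,0,0,0],[0,0,0,0],[0,0,0,0]]}}

```text
time: 8.73
position: [0.6237, -0.0518, 0.1849]
tool_rot: [-0.136, 0.991, -0.0, 0.0]
ft_force: [-0.9, -5.0, 4.2]
grip_width: 0.0236
grip_force: 10.0
```

Run:
```python
from h import *
S=robot.camera("side")
cv2.imwrite("pics/crop4.png",cv2.resize(S["img"][205:305,270:390,::-1],(720,600),interpolation=cv2.INTER_CUBIC))
p=robot.get_obs()["position"];a=np.deg2rad(15.7);H=np.array([np.cos(a),np.sin(a)])
d=[(p[:2]-[.5935,-.060])@H-.052,p[2]+.0187-.107]   # knob relative to hinge
# grasp offset measured at the grip: TCP z 0.1201 with knob at .137
d[1]+=.137-(.1201+.0187)
print(d,np.hypot(*d),np.rad2deg(np.arctan2(.030,-.092)-np.arctan2(d[1],d[0])))
```

```text
[np.float64(-0.020725343717199453), np.float64(0.09482333825495891)] 0.09706186352018187 59.61039491563532
```

View pics/crop4.png

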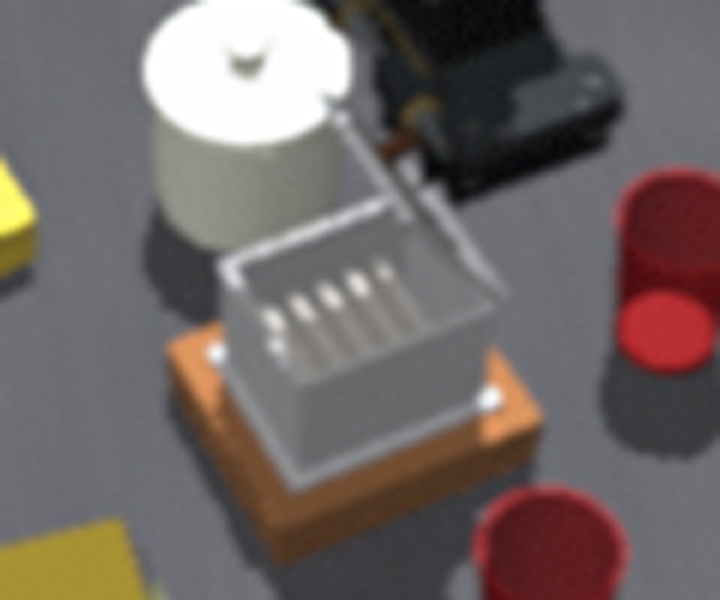

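Run:
```python
from h import *
S=robot.camera("side");a=np.deg2rad(15.7);H=np.r_[np.cos(a),np.sin(a),0];Y=np.r_[-np.sin(a),np.cos(a),0]
for d in (50,60,70):
  t=np.deg2rad(d); 
  for y in(-.042,.042):
    p=np.r_[.5935,-.06,.107]+H*(.052-.104*np.cos(t))+Y*y+np.r_[0,0,.104*np.sin(t)]
    u=np.array(proj(S,p)); print(d,y,((u-[270,205])*6).round())
```

```text
50 -0.042 [372. 250.]
50 0.042 [284. 119.]
60 -0.042 [403. 222.]
60 0.042 [314.  92.]
70 -0.042 [438. 198.]
70 0.042 [347.  68.]
```

>>> {"fn": "inch_along", "kwargs": {"rows": [[0,0,0,0],[0,0,0,0],[0,0,0,0]]}}

```text
time: 9.08
position: [0.6237, -0.0518, 0.1849]
tool_rot: [-0.136, 0.991, -0.0, 0.0]
ft_force: [-0.7, -4.6, 4.7]
grip_width: 0.0237
grip_force: 10.0
```

```bash
python3 -c "
from rig import robot; print(robot.get_obs()['position'])"
```

```text
[ 0.62367565 -0.05182184  0.18494239]
```

The lid's visible corners, about (325,97) and (405,220), match the 60° projection, and the arm is steady. I'll hand in.

```bash
python3 -c "
from rig import robot; print(robot.hand_in())"
```

```text
the job is handed in; nothing more can be done
None
```

I pressed the tin fully down with its lid shut, then opened the lid by its knob and handed the job in with the gripper holding it at about 60° (measured 59.6°); nothing else was touched, and no verdict was returned.

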